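# Put the washed tube stands back together

### The arm

A 6-joint arm with a two-finger parallel gripper is mounted at the origin on a cart in front of the work surface, level with it; the furniture and walls round the work are solid. World frame = base frame: x ahead of the robot, y to its left, z up, the work surface at z = 0. Lengths are in mm, angles in rad, forces in N, time in s.
With the tool pointing down it reaches from about 350 to 1000 mm from the base axis. Payload 7.1 kg.
Tool frame: the origin (TCP) lies at the very end of the fingers, on their centre line; the grasp point (between the pads) lies 19 mm behind it (tcp_to_grasp is the distance from the TCP to the grasp point, in mm); z points along the fingers, y is the line along which they close (so a half turn about z gives the same grasp; the last joint's range is limited). The gripper opens to 85 mm and grips with 20 to 120 N. Pads are 22 mm wide; open, the fingers measure 114 mm over their backs; the gripper's body (76 mm by 85 mm) begins 54 mm behind the grasp point. The pads swing forward as they close: fully open they stand 13 mm farther back than shut.
Start: joints at [-1.234, 0.423, 1.63, -0, 1.089, -0.019], TCP at [217.729, -585.832, 231.319] pointing down, gripper open.
Joint ranges: [-3, 3], [-0.9, 2.11], [0.09, 2.58], [-1.31, 4.45], [0.11, 2.69], [-2.54, 2.54]. Speed limits (rad/s): [2.39, 2.39, 3.01, 3.14, 3.14, 3.14].

### API

Orientations are given as a rotation vector (axis times angle).
In Python, from plant import state, get_image, hand_in, tcp_to_grasp gives the robot as it stands.
- The arm moves only by the tool move_arm, never from a script. Its argument "deltas" is a list of rows, each a list of 3 entries, a list of its own where there are three numbers: the gripper command: -1 is shut, 1 is fully open, values between are in proportion, then the shift along the tool's x, y, z scaled (see below), then the turn about the tool's z scaled (see below). In form: [[jaw, [dx, dy, dz], twist], ...]. A call has 1 to 8 rows; each row is the pose to reach, as a shift and turn from the pose commanded when the call began, along the tool's axes at that moment, turning the shorter way round; what a row does not reach only later rows make up. The controller multiplies each number of a shift by 30 cm and each number of a turn by pi rad. A row lasts 1/12 s, in which the tool goes at most 41.7 mm and 7.16 degrees, less where a joint would pass 70% of its speed; a pose out of reach is approached as far as the arm can. A call with a number of a shift or a turn outside -1 to 1 is refused whole. A call with a gripper value outside its range is refused whole. The fingers move at their own pace and stop on an object; the grip force is fixed at half the most. Time passes only in rows, so rows that repeat a pose let the fingers close. It gives the time, the measured TCP pose, the force, the opening and the grip force at its end, in the units of the state.
- state(): the state, without advancing time (a new reading comes with each control period).
- get_image(name): name is "scene" or "top" or "wrist"; returns a dict with "frame" (384x512x3 uint8, red, green, blue), "z_map" (384x512 float32, mm along the optical axis (not along the pixel's ray), 0 where there is no reading), "fx", "fy", "cx", "cy" (pixels), "rvec" (rotation vector, rad) and "tvec" (3), from world to camera coordinates, as OpenCV has them. Camera axes: x right, y down, z forward; pixel columns grow to the right and rows downward; lengths in mm; the calibration is good to about 2 mm. A picture is of the moment at which its call begins.
- hand_in(): hands the job in; it is judged then, once.
The state is a dict: "time": time; "joint_pos": joint angles; "joint_velocities": joint speeds; "tau": joint torques, N m; "tool_pos": TCP position; "eef_rot": TCP orientation; "ft_force": force on the tool from outside, world axes, zero at the start; "torque": the same for the moment, N m; "grip_width": finger opening in mm; "grip_force": force on a finger pad.
Only numpy, scipy, OpenCV 4.12 (cv2) and the standard library are available. Lean on these libraries where they do the work, as an engineer would, in place of code of your own. Each camera call takes 0.05 s, during which the arm holds its last target. There are 200 camera calls.

### The job

The two tube stands have come back from the wash in pieces; put both together again. On each base, lower its bottom plate (small tube holes, large corner holes) over the four posts down onto the collars, then its top plate (larger tube holes, small corner holes) over the same posts down onto the shoulders: the short plates go on the short base, the long plates on the long base. Leave all four plates fully seated, level and let go.

Things in the scene. Friction and masses are not known exactly. Their poses are not given: they have to be found in the camera images.
- short_stand: Short stand base: steel slab 112x70 mm, top at 12 mm, too heavy to move; takes the 104 mm plates. Origin: centre of underside, z up, x along the 112 side. Four steel posts at x +-37, y +-16 mm; each: collar 28 wide, top at z 18 (bottom plate rests here); 16 wide to a shoulder at z 42 (top plate rests; edge tapers to 14 wide over 3 mm); 7 wide to z 55; nose narrows to 3 wide at z 69.
- long_stand: Long stand base: steel slab 150x70 mm, top at 12 mm, too heavy to move; takes the 142 mm plates. Origin: centre of underside, z up, x along the 150 side. Four steel posts at x +-56, y +-16 mm; each: collar 28 wide, top at z 18 (bottom plate rests here); 16 wide to a shoulder at z 54 (top plate rests; edge tapers to 14 wide over 3 mm); 7 wide to z 67; nose narrows to 3 wide at z 81.
- short_bottom_plate: Short bottom plate: white plastic, 104x62x12 mm, 60 g, loose, starts flat on the worktop. Origin: centre of underside, z up, x along the 104 side. Four 20 mm through-holes at x +-37, y +-16 mm, and eleven small tube-tip holes 5 mm across. Same either way round. Grip by the middle of its long edges, 62 mm apart. Seated: origin 18 mm straight above its base's origin.
- short_top_plate: Short top plate: white plastic, 104x62x12 mm, 55 g, loose, starts flat on the worktop. Origin: centre of underside, z up, x along the 104 side. Four 11 mm through-holes at x +-37, y +-16 mm, and eleven tube holes 11.5 mm across. Same either way round. Grip by the middle of its long edges, 62 mm apart. Seated: origin 42 mm straight above its base's origin.
- long_bottom_plate: Long bottom plate: white plastic, 142x62x12 mm, 80 g, loose, starts flat on the worktop. Origin: centre of underside, z up, x along the 142 side. Four 20 mm through-holes at x +-56, y +-16 mm, and eight small tube-tip holes 8 mm across. Same either way round. Grip by the middle of its long edges, 62 mm apart. Seated: origin 18 mm straight above its base's origin.
- long_top_plate: Long top plate: white plastic, 142x62x12 mm, 70 g, loose, starts flat on the worktop. Origin: centre of underside, z up, x along the 142 side. Four 11 mm through-holes at x +-56, y +-16 mm, and eight big tube holes 17 mm across. Same either way round. Grip by the middle of its long edges, 62 mm apart. Seated: origin 54 mm straight above its base's origin.
There are look-alikes about, which are no part of the job. What is shaped like the long_stand but blue is not meant.

How it is judged (in metres and radians):
At the end, for the whole second after the job is handed in: Each plate on its own base: centre within 5 mm seen from above, turned within 0.1 rad (either way round), level within 0.05 rad, underside within 3 mm of its seat above the base's underside (bottom plates 18 mm; top plates 42 mm short, 54 mm long). All at rest and released (horizontal distance between each of short_bottom_plate, short_top_plate and short_stand below 0.005 m and z of short_bottom_plate in the frame of short_stand between 0.015 and 0.021 m and angle between each of short_bottom_plate, short_top_plate, long_bottom_plate, long_top_plate's own z axis and vertical below 0.05 rad and angle between the x axis of each of short_bottom_plate, short_top_plate and the x axis of short_stand, either way round below 0.1 rad and linear speed of each of short_bottom_plate, short_top_plate, long_bottom_plate, long_top_plate below 0.02 m/s and z of short_top_plate in the frame of short_stand between 0.039 and 0.045 m and horizontal distance between each of long_bottom_plate, long_top_plate and long_stand below 0.005 m and z of long_bottom_plate in the frame of long_stand between 0.015 and 0.021 m and angle between the x axis of each of long_bottom_plate, long_top_plate and the x axis of long_stand, either way round below 0.1 rad and z of long_top_plate in the frame of long_stand between 0.051 and 0.057 m); the robot touches nothing.
It also fails if it takes over 109 s, if anything falls off the work surface, if the arm or the gripper's body presses on something with over 40 N, if the wrist force passes 120 N, or if a joint passes its speed limit or range.

## Working session

There is one attempt and no reset: what is moved stays moved. The work goes in short steps, Python scripts to look and compute and a tool call to move; the robot and the scene stay as the last step left them, time stands still between calls to the robot, and variables do not carry over. Pictures are saved under pics/ and viewed, at most 14 in all, crops included, and the job is handed in when it is done.

Besides the shell and the picture viewer there is one more tool, called after "Emit:" as name(argument=value, ...), one argument or row to a line, values as JSON. move_arm: Moves the arm, as the interface text tells. Shifts and turns lie within -1 to 1; 1 stands for 30 cm of shift or pi rad of turn. Its arguments: {"type":"object","properties":{"deltas":{"type":"array","items":{"type":"array"}}},"required":["deltas"]}

```bash
mkdir -p pics; cat > h.py <<'E'
import numpy as np, cv2
from plant import state,get_image,hand_in,tcp_to_grasp
def save(im,n): cv2.imwrite(f'pics/{n}.png',im['frame'][:,:,::-1])
def pts(im):
    z=im['z_map'];h,w=z.shape;u,v=np.meshgrid(np.arange(w),np.arange(h))
    P=np.stack([(u-im['cx'])/im['fx']*z,(v-im['cy'])/im['fy']*z,z],-1)
    R=cv2.Rodrigues(np.array(im['rvec'],float))[0]
    W=(P-np.array(im['tvec']).ravel())@R
    W[z<=0]=np.nan
    return W
E
python3 - <<'E'
from h import *
s=state();print({k:np.round(v,3) for k,v in s.items()});print(tcp_to_grasp)
for n in ('top','scene'):
    im=get_image(n);save(im,n+'0');np.savez(''+n+'0.npz',**im)
    R=cv2.Rodrigues(np.array(im['rvec'],float))[0];print(n,im['fx'],-R.T@np.array(im['tvec']).ravel())
E
```

```text
{'time': np.float64(0.0), 'joint_pos': array([-1.234,  0.424,  1.631, -0.   ,  1.089, -0.019]), 'joint_velocities': array([-0.002,  0.002, -0.001, -0.   , -0.   ,  0.002]), 'tau': array([-1.0000e-03, -5.5739e+01, -2.8175e+01,  0.0000e+00,  7.0000e-03,
        0.0000e+00]), 'tool_pos': array([ 217.538, -585.307,  230.537]), 'eef_rot': array([-3.09 , -0.556,  0.   ]), 'ft_force': array([1.052, 0.607, 0.298]), 'torque': array([-0.005,  0.001, -0.015]), 'grip_force': np.float64(0.0), 'grip_width': np.float64(85.207)}
18.700000000000003
top 400.6697810340726 [ 415.90856926  197.24062343 1319.02676572]
scene 385.1670784827991 [-37.44010194 863.66005486 950.20520891]
```

```bash
ls -la .
```

```text
total 2712
drwxr-xr-x  3 agent agent    4096 Dec  2 23:42 .
drwxr-xr-x 23 root  root     4096 Dec  2 23:42 ..
-rw-r--r--  1 agent agent     427 Dec  2 23:42 h.py
drwxr-xr-x  2 agent agent    4096 Dec  2 23:42 pics
-rw-r--r--  1 agent agent 1378266 Dec  2 23:42 scene0.npz
-rw-r--r--  1 agent agent 1378266 Dec  2 23:42 top0.npz
```

View pics/top0.png

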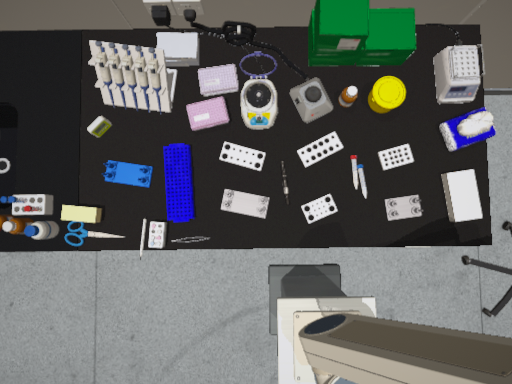

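View pics/scene0.png

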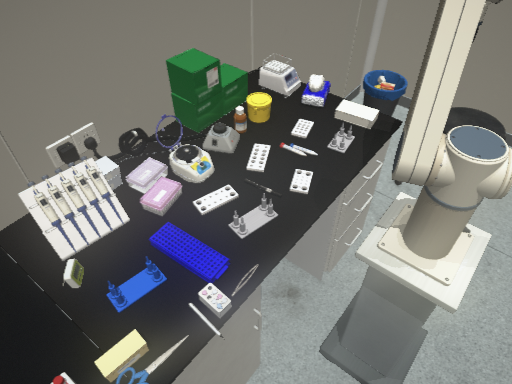

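The top view shows white plates at (243,156) and (320,149), both long, and at (319,208) and (396,157), both short. The grey stands are at (245,203), long, and (404,207), short. The blue look-alike is at (128,174).

```bash
python3 - <<'E'
from h import *
im=dict(np.load('top0.npz'));W=pts(im);f=im['frame'].astype(int)
R=cv2.Rodrigues(im['rvec'])[0];t=im['tvec'].ravel();C=-R.T@t
def onplane(u,v,z):
    d=R.T@np.array([(u-im['cx'])/im['fx'],(v-im['cy'])/im['fy'],1]);s=(z-C[2])/d[2];return (C+s*d)
for n,(u,v) in dict(LB=(243,156),LT=(320,149),SB=(319,208),ST=(396,157),LS=(245,203),SS=(404,207)).items():
    h=32
    sub=f[v-h:v+h,u-h:u+h];m=((sub.min(2)>(90))).astype(np.uint8)
    m=cv2.morphologyEx(m,cv2.MORPH_CLOSE,np.ones((3,3)))
    k,l,st,ce=cv2.connectedComponentsWithStats(m)
    c=l[h-6:h+6,h-6:h+6];c=np.bincount(c[c>0]).argmax()
    mm=l==c
    zz=W[v-h:v+h,u-h:u+h,2][mm]
    ys,xs=np.nonzero(mm);P=np.array([onplane(a+u-h,b+v-h,12)[:2] for a,b in zip(xs,ys)]).astype(np.float32)
    r=cv2.minAreaRect(P);(a,b),(w,hh),an=r
    if w<hh: an+=90
    an=(an+90)%180-90
    print(n,np.round((a,b),1),np.round((w,hh),1),'xdir deg',round(an,1),'z',np.nanmedian(zz),np.nanmax(zz))
crop=im['frame'][120:235,200:440,::-1];cv2.imwrite('pics/c1.png',cv2.resize(crop,None,fx=3.3,fy=3.3,interpolation=cv2.INTER_CUBIC))
E
```

```text
LB [613.1 265.8] [144.8  65.7] xdir deg 73.4 z 11.149709907246525 22.020182532006658
LT [632.5   9.7] [ 65.7 145.5] xdir deg -63.1 z 10.670887330920385 20.000941209123326
SB [437.5  16.9] [ 65.1 107.4] xdir deg -67.7 z 11.366894057385483 22.267454375250363
ST [ 603.4 -238.8] [ 65.1 108.5] xdir deg -74.8 z 10.987538088975601 20.597716550246954
LS [457.5 259.2] [151.2  71.6] xdir deg 77.9 z 12.584211642557309 82.61687070149904
SS [ 437.2 -257.6] [ 71.5 117. ] xdir deg -82.7 z 13.825008033038447 73.52346878021312
```

View pics/c1.png

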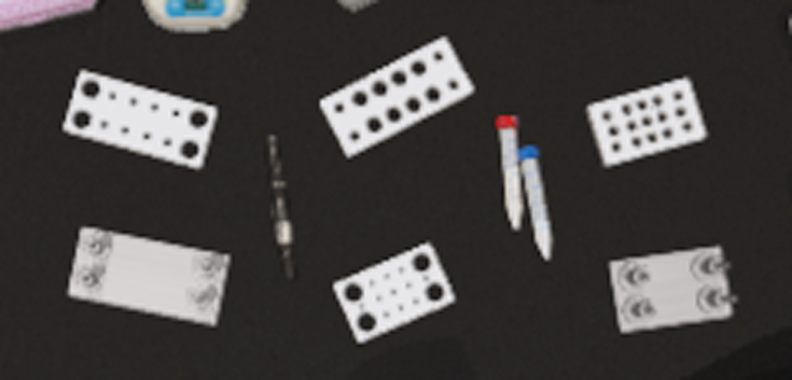

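Identities match the crop. The bottom plates (large corner holes) are LB at left and SB at lower middle; the top plates are LT at top middle and ST at right. I'll go over the short stand first and look from close by.

```bash
cat >> h.py <<'E'
def go(x,y,z,head,st=None):
    s=st or state();R=cv2.Rodrigues(np.array(s['eef_rot'],float))[0];p=np.array(s['tool_pos'])
    h=np.degrees(np.arctan2(R[1,0],R[0,0]));d=R.T@(np.array([x,y,z])-p)/300
    dh=(head-h+90)%180-90
    print('now',np.round(p,1),'head',round(h,2),'tiltz',np.round(R[:,2],4),'F',np.round(s['ft_force'],1),'w',round(float(s['grip_width']),1),'t',round(float(s['time']),2))
    print('  delta',np.round(d,4),'twist',round(-dh/180,4))
E
python3 -c "
from h import *
go(437,-257,230,97.3)"
```

```text
now [ 217.6 -585.4  230.6] head 20.39 tiltz [-5.0e-04  1.3e-03 -1.0e+00] F [-0.4  0.  -0.3] w 85.6 t 0.1
  delta [ 1.0669 -0.7713  0.0032] twist -0.4273
```

Emit:
move_arm(
  deltas=[
    [1, [0.99, -0.72, 0], -0.427],
    [1, [0.99, -0.72, 0], -0.427],
    [1, [0.99, -0.72, 0], -0.427],
    [1, [0.99, -0.72, 0], -0.427],
    [1, [0.99, -0.72, 0], -0.427],
    [1, [0.99, -0.72, 0], -0.427],
    [1, [0.99, -0.72, 0], -0.427],
    [1, [0.99, -0.72, 0], -0.427],
  ],
)

```text
time: 0.77
tool_pos: [402.6, -306.2, 231.2]
eef_rot: [-2.441, -1.977, 0.0]
ft_force: [0.8, -0.5, -0.4]
grip_width: 85.5
grip_force: 0.0
```

```bash
python3 -c "
from h import *
go(437,-257,230,97.3)"
```

```text
now [ 402.6 -306.2  231.2] head 78.02 tiltz [-2.e-04  2.e-04 -1.e+00] F [ 0.8 -0.5 -0.4] w 85.5 t 0.77
  delta [0.1843 0.078  0.004 ] twist -0.1071
```

Emit:
move_arm(
  deltas=[
    [1, [0.184, 0.078, 0], -0.107],
    [1, [0.184, 0.078, 0], -0.107],
    [1, [0.184, 0.078, 0], -0.107],
    [1, [0.184, 0.078, 0], -0.107],
    [1, [0.184, 0.078, 0], -0.107],
  ],
)

```text
time: 1.18
tool_pos: [436.7, -259.0, 231.1]
eef_rot: [-2.085, -2.349, 0.0]
ft_force: [-0.6, -0.0, 0.5]
grip_width: 85.5
grip_force: 0.0
```

```bash
python3 - <<'E'
from h import *
im=get_image('wrist');save(im,'w1');np.savez('w1.npz',**im);go(437,-257,230,97.3)
W=pts(im)
R=cv2.Rodrigues(np.array(im['rvec'],float))[0];print(im['fx'],-R.T@np.array(im['tvec']).ravel(),R)
z=W[...,2]
# slab pts
for lo,hi in((8,15),(60,75)):
    m=(z>lo)&(z<hi)&(abs(W[...,0]-437)<80)&(abs(W[...,1]+257)<90);print(m.sum(),W[m].mean(0))
E
```

```text
now [ 436.5 -259.4  231.1] head 96.76 tiltz [-5.e-04  1.e-04 -1.e+00] F [0.3 0.4 1. ] w 85.5 t 1.23
  delta [0.0076 0.0027 0.0038] twist -0.003
277.2215291012597 [ 429.28655029 -185.69465181  373.95338322] [[ 9.92844966e-01  1.19407991e-01 -7.78022153e-04]
 [ 1.14520939e-01 -9.50324649e-01  2.89427048e-01]
 [ 3.38205286e-02 -2.87445287e-01 -9.57199759e-01]]
2899 [ 439.05447676 -251.45213826   11.98686168]
81 [ 440.23669716 -255.79367207   65.45552639]
```

View pics/w1.png

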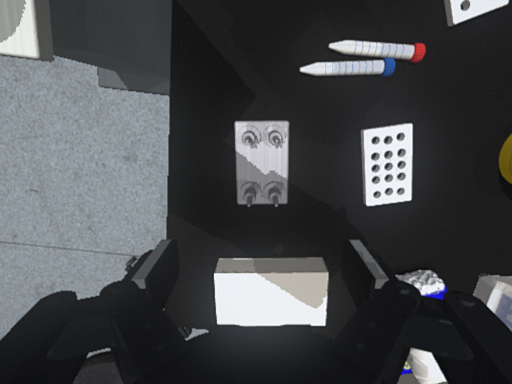

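The wrist view shows the short stand at (262,163), the short top plate at (387,164) and the white box at (270,290), which clears the fingers. I'll add a metric-rectified rectangle fit so every object is measured the same way relative to the tool.

```bash
cat >> h.py <<'E'
from scipy.optimize import minimize
def fit(im,x0,y0,z,L,B,thr=60,S=0.5,half=110):
    """rectangle L x B fitted in the plane at height z; gives x,y,heading(deg) of long side and residual"""
    R=cv2.Rodrigues(np.array(im['rvec'],float))[0];t=np.array(im['tvec'],float).ravel()
    n=int(2*half/S);g=(np.arange(n)+.5)*S-half
    X,Y=np.meshgrid(x0+g,y0+g)
    P=np.stack([X,Y,np.full_like(X,z)],-1)@R.T+t
    mx=(P[...,0]/P[...,2]*im['fx']+im['cx']).astype(np.float32);my=(P[...,1]/P[...,2]*im['fy']+im['cy']).astype(np.float32)
    A=cv2.remap(np.ascontiguousarray(im['frame']),mx,my,cv2.INTER_LINEAR).min(2)
    m=(A>thr).astype(np.uint8)
    cs,_=cv2.findContours(m,cv2.RETR_EXTERNAL,cv2.CHAIN_APPROX_NONE)
    c=[c for c in cs if cv2.pointPolygonTest(c,(n/2,n/2),False)>=0] or [min(cs,key=lambda c:abs(cv2.contourArea(c)*S*S-L*B))]
    f=np.zeros_like(m);cv2.drawContours(f,c[:1],-1,1,-1)
    k=int(12/S);f=cv2.morphologyEx(f,cv2.MORPH_OPEN,np.ones((k,k)) if 0 else cv2.getStructuringElement(cv2.MORPH_ELLIPSE,(k,k)))
    (a,b),(w,h),an=cv2.minAreaRect(cv2.findNonZero(f))
    if w<h: an+=90
    xs,ys=X,Y
    def cost(p):
        th=np.radians(p[2]);u=(xs-p[0])*np.cos(th)+(ys-p[1])*np.sin(th);v=-(xs-p[0])*np.sin(th)+(ys-p[1])*np.cos(th)
        r=np.clip(.5+L/2-abs(u),0,1)*np.clip(.5+B/2-abs(v),0,1)
        return np.abs(r-f).sum()*S*S
    p0=np.array([x0-half+(a+.5)*S,y0-half+(b+.5)*S,an])
    r=minimize(cost,p0,method='Nelder-Mead',options=dict(initial_simplex=p0+np.array([[0,0,0],[2,0,0],[0,2,0],[0,0,3]]),xatol=.03,fatol=.5))
    x,y,th=r.x;print('fit',np.round([x,y],1),'head',round(th%180,2),'resid%',round(100*r.fun/L/B,1),'rawsize',np.round((w*S,h*S),1))
    return x,y,th%180
E
python3 - <<'E'
from h import *
im=dict(np.load('w1.npz'));fit(im,437,-257,12,112,70);fit(im,603,-239,12,104,62)
im=dict(np.load('top0.npz'))
for a in [(437,-257,12,112,70),(457,259,12,150,70),(437,17,12,104,62),(603,-239,12,104,62),(613,266,12,142,62),(632,10,12,142,62)]:fit(im,*a)
go(437.5,17,231,112.3)
E
```

```text
fit [ 440.3 -255.1] head 97.48 resid% 1.8 rawsize [ 71.2 113.2]
fit [ 605.6 -238.3] head 105.48 resid% 11.5 rawsize [ 67.8 107.8]
fit [ 437.3 -255.8] head 97.44 resid% 9.8 rawsize [ 75.5 119.6]
fit [457.5 258.8] head 78.04 resid% 8.5 rawsize [155.   75.4]
fit [438.   17.3] head 111.79 resid% 14.8 rawsize [ 68.8 111.2]
fit [ 602.8 -237.8] head 106.07 resid% 17.0 rawsize [ 69.  112.9]
fit [614.1 265.5] head 72.9 resid% 14.1 rawsize [148.8  69.6]
fit [633.    9.5] head 116.57 resid% 14.1 rawsize [ 69.1 149.4]
now [ 436.5 -259.4  231.1] head 96.76 tiltz [-5.e-04  1.e-04 -1.e+00] F [0.3 0.4 1. ] w 85.5 t 1.23
  delta [9.144e-01 1.120e-01 6.000e-04] twist -0.0863
```

Emit:
move_arm(
  deltas=[
    [1, [0.914, 0.112, 0], -0.086],
    [1, [0.914, 0.112, 0], -0.086],
    [1, [0.914, 0.112, 0], -0.086],
    [1, [0.914, 0.112, 0], -0.086],
    [1, [0.914, 0.112, 0], -0.086],
    [1, [0.914, 0.112, 0], -0.086],
    [1, [0.914, 0.112, 0], -0.086],
    [1, [0.914, 0.112, 0], -0.086],
  ],
)

```text
time: 1.9
tool_pos: [436.7, 19.9, 231.4]
eef_rot: [-1.747, -2.61, -0.001]
ft_force: [0.5, 0.1, 0.1]
grip_width: 85.0
grip_force: 0.0
```

```bash
python3 - <<'E'
from h import *
im=get_image('wrist');save(im,'w2')
x,y,h=fit(im,437.5,17,12,104,62,thr=130)
go(x,y,100,h);go(x,y,2,h)
E
```

```text
fit [440.1  17.7] head 112.74 resid% 2.0 rawsize [ 62.9 104.9]
now [436.8  18.2 231.3] head 112.45 tiltz [-0.e+00  1.e-04 -1.e+00] F [0.6 0.4 0.7] w 85.4 t 1.95
  delta [-0.0058  0.0093  0.4378] twist -0.0016
now [436.8  18.2 231.3] head 112.45 tiltz [-0.e+00  1.e-04 -1.e+00] F [0.6 0.4 0.7] w 85.4 t 1.95
  delta [-0.0059  0.0093  0.7645] twist -0.0016
```

```bash
python3 - <<'E'
from h import *
im=dict(np.load('w1.npz'));W=pts(im);th=np.radians(96.8)
d=W-np.array([436.5,-259.4,231.1]);u=d[...,0]*np.cos(th)+d[...,1]*np.sin(th);v=d[...,0]*np.sin(th)-d[...,1]*np.cos(th)
m=(W[...,2]>180)
for lo,hi in((-70,0),(0,70)):
    k=m&(v>lo)&(v<hi);z=d[...,2][k];print(k.sum(),np.percentile(z,[0,1,5]),[ (round(a,0),round(b,0)) for a,b in zip(u[k][z<np.percentile(z,3)][:8],v[k][z<np.percentile(z,3)][:8])])
E
```

```text
19909 [13.13601782 20.38394125 34.75563906] [(np.float64(12.0), np.float64(-48.0)), (np.float64(11.0), np.float64(-48.0)), (np.float64(12.0), np.float64(-47.0)), (np.float64(12.0), np.float64(-46.0)), (np.float64(11.0), np.float64(-46.0)), (np.float64(11.0), np.float64(-45.0)), (np.float64(12.0), np.float64(-44.0)), (np.float64(12.0), np.float64(-44.0))]
19611 [12.12071999 20.0126173  34.53352715] [(np.float64(11.0), np.float64(44.0)), (np.float64(11.0), np.float64(44.0)), (np.float64(12.0), np.float64(44.0)), (np.float64(12.0), np.float64(45.0)), (np.float64(12.0), np.float64(45.0)), (np.float64(12.0), np.float64(46.0)), (np.float64(11.0), np.float64(47.0)), (np.float64(12.0), np.float64(47.0))]
```

Emit:
move_arm(
  deltas=[
    [1, [-0.006, 0.01, 0.45], -0.0016],
    [1, [-0.006, 0.01, 0.45], -0.0016],
    [1, [-0.006, 0.01, 0.45], -0.0016],
    [1, [-0.006, 0.01, 0.45], -0.0016],
    [1, [-0.006, 0.01, 0.45], -0.0016],
  ],
)

```text
time: 2.37
tool_pos: [438.2, 15.2, 94.0]
eef_rot: [-1.741, -2.608, 0.006]
ft_force: [-0.2, -0.1, 0.3]
grip_width: 85.2
grip_force: 0.0
```

```bash
python3 - <<'E'
from h import *
im=get_image('wrist');save(im,'w3');np.savez('w3.npz',**im)
x,y,h=fit(im,440,17.5,12,104,62,thr=130)
go(x,y,-4,h)
E
```

```text
fit [440.  18.] head 112.88 resid% 1.9 rawsize [ 62.3 104.5]
now [439.9  15.4  95.9] head 112.57 tiltz [-3.2e-03 -1.0e-04 -1.0e+00] F [-0.2  0.1  0.1] w 85.5 t 2.42
  delta [0.0074 0.0048 0.333 ] twist -0.0017
```

View pics/w3.png

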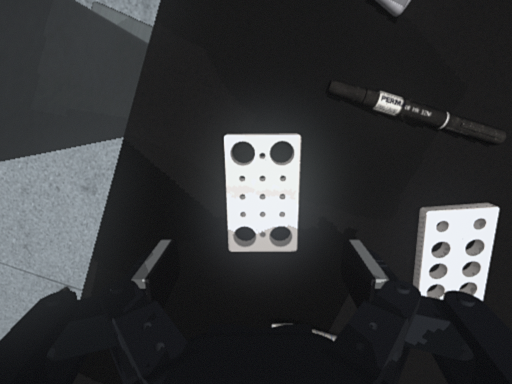

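The fully open tips sit 13 mm above the TCP. The plate is centred at about (262,193) between the fingers, so I'll go down and grip.

Emit:
move_arm(
  deltas=[
    [1, [0.007, 0.005, 0.2], -0.002],
    [1, [0.007, 0.005, 0.3], -0.002],
    [1, [0.007, 0.005, 0.33], -0.002],
    [1, [0.007, 0.005, 0.33], -0.002],
    [1, [0.007, 0.005, 0.33], -0.002],
    [1, [0.007, 0.005, 0.33], -0.002],
  ],
)

```text
time: 2.92
tool_pos: [443.1, 18.8, -0.4]
eef_rot: [1.732, 2.617, 0.003]
ft_force: [-0.1, 0.3, 0.8]
grip_width: 85.5
grip_force: 0.0
```

```bash
python3 -c "
from h import *
go(440,18,-4,112.9)"
```

```text
now [ 4.431e+02  1.880e+01 -4.000e-01] head 113.03 tiltz [ 3.9e-03  1.0e-04 -1.0e+00] F [-0.1  0.3  0.8] w 85.5 t 2.92
  delta [ 0.0017 -0.0106  0.0118] twist 0.0007
```

Emit:
move_arm(
  deltas=[
    [0.3, [0, 0, 0], 0],
    [0.3, [0, 0, 0], 0],
    [0, [0, 0, 0], 0],
    [0, [0, 0, 0], 0],
    [0, [0, 0, 0], 0],
    [0, [0, 0, 0], 0],
    [-1, [0, 0, 0], 0],
    [-1, [0, 0, 0], 0],
  ],
)

```text
time: 3.58
tool_pos: [442.3, 19.0, -0.6]
eef_rot: [1.731, 2.618, 0.003]
ft_force: [-3.2, -0.9, 20.6]
grip_width: 60.0
grip_force: 60.4
```

Gripped at 60 mm. Lifting, then measuring the plate in the hand.

Emit:
move_arm(
  deltas=[
    [-1, [0, 0, -0.05], 0],
    [-1, [0, 0, -0.2], 0],
    [-1, [0, 0, -0.33], 0],
    [-1, [0, 0, -0.45], 0],
    [-1, [0, 0, -0.45], 0],
    [-1, [0, 0, -0.45], 0],
    [-1, [0, 0, -0.45], 0],
  ],
)

```text
time: 4.17
tool_pos: [440.8, 19.0, 132.8]
eef_rot: [1.732, 2.62, 0.001]
ft_force: [0.0, 0.2, -0.6]
grip_width: 60.0
grip_force: 67.1
```

```bash
python3 - <<'E'
from h import *
s=state()
im=get_image('wrist');save(im,'w4');np.savez('w4.npz',**im)
p=s['tool_pos'];W=pts(im)
k=(abs(W[...,0]-p[0])<25)&(abs(W[...,1]-p[1])<60)&(im['frame'].min(2)>150);print('top z rel tcp',np.nanpercentile(W[...,2][k],[5,50,95])-p[2])
x,y,h=fit(im,p[0],p[1],p[2]+np.nanmedian(W[...,2][k])-p[2],104,62,thr=130)
go(x,y,p[2],h,s);go(440.3,-255.1,150,97.5,s)
E
```

```text
top z rel tcp [11.64964978 12.65792754 13.60900576]
fit [441.   22.2] head 113.02 resid% 20.2 rawsize [ 61.5 101.4]
now [440.8  19.  132.8] head 113.07 tiltz [ 0.0011  0.     -1.    ] F [ 0.   0.2 -0.6] w 60.0 t 4.17
  delta [0.0095 0.0045 0.    ] twist 0.0003
now [440.8  19.  132.8] head 113.07 tiltz [ 0.0011  0.     -1.    ] F [ 0.   0.2 -0.6] w 60.0 t 4.17
  delta [-0.8401 -0.3596 -0.0574] twist 0.0865
```

View pics/w4.png

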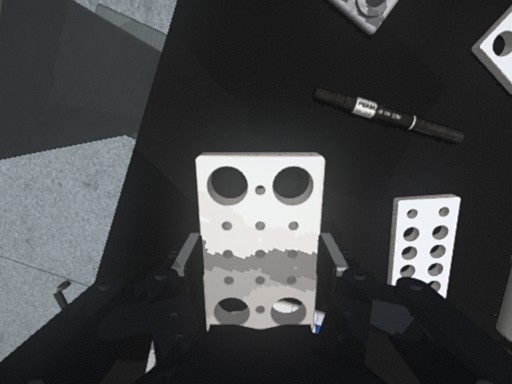

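The plate hangs level, its top 12.6 mm above the TCP and its far holes at (227,184) and (293,184). Carrying it over the short stand.

Emit:
move_arm(
  deltas=[
    [-1, [-0.84, -0.36, -0.057], 0.0865],
    [-1, [-0.84, -0.36, -0.057], 0.0865],
    [-1, [-0.84, -0.36, -0.057], 0.0865],
    [-1, [-0.84, -0.36, -0.057], 0.0865],
    [-1, [-0.84, -0.36, -0.057], 0.0865],
    [-1, [-0.84, -0.36, -0.057], 0.0865],
    [-1, [-0.84, -0.36, -0.057], 0.0865],
    [-1, [-0.84, -0.36, -0.057], 0.0865],
  ],
)

```text
time: 4.88
tool_pos: [440.2, -259.4, 148.2]
eef_rot: [-2.076, -2.358, 0.001]
ft_force: [0.6, -1.2, -0.9]
grip_width: 59.8
grip_force: 67.0
```

```bash
cat >> h.py <<'E'
def holes(im,p,zt,rmin,rmax,thr,S=0.25,half=90,fn=None):
    """dark round blobs in plane z=zt around p; coordinates relative to tool along tool x (u) and y (v)"""
    s=state();Rt=cv2.Rodrigues(np.array(s['eef_rot'],float))[0]
    R=cv2.Rodrigues(np.array(im['rvec'],float))[0];t=np.array(im['tvec'],float).ravel()
    n=int(2*half/S);g=(np.arange(n)+.5)*S-half;U,V=np.meshgrid(g,g)
    Q=U[...,None]*Rt[:,0]+V[...,None]*Rt[:,1]+np.array([p[0],p[1],0]);Q[...,2]=zt
    P=Q@R.T+t
    mx=(P[...,0]/P[...,2]*im['fx']+im['cx']).astype(np.float32);my=(P[...,1]/P[...,2]*im['fy']+im['cy']).astype(np.float32)
    A=cv2.remap(np.ascontiguousarray(im['frame']),mx,my,cv2.INTER_LINEAR)
    if fn: cv2.imwrite(fn,A[::1,::1,::-1])
    m=(A.min(2)<thr).astype(np.uint8);k,l,st,ce=cv2.connectedComponentsWithStats(m)
    for i in range(1,k):
        w,h,a=st[i][2]*S,st[i][3]*S,st[i][4]*S*S
        if 2*rmin<min(w,h) and max(w,h)<2*rmax: print('hole u,v',np.round((ce[i]+.5)*S-half,1),'wh',w,h,'bbox ctr',(st[i][0]+st[i][2]/2)*S-half,(st[i][1]+st[i][3]/2)*S-half)
E
python3 - <<'E'
from h import *
im=get_image('wrist');save(im,'w5');np.savez('w5.npz',**im)
s=state();p=s['tool_pos'];go(440.3,-255.1,90,97.5,s)
holes(im,p,p[2]+12.6,2,13,110,fn='pics/w5r.png')
E
```

```text
now [ 439.5 -257.   147.8] head 97.28 tiltz [-0.0021  0.0012 -1.    ] F [-1.   1.1 -0.7] w 59.9 t 4.93
  delta [0.0057 0.0038 0.1925] twist -0.0012
hole u,v [ 36.8 -18. ] wh 15.75 8.0 bbox ctr 36.375 -18.75
hole u,v [57.  -5.3] wh 7.25 6.75 bbox ctr 55.375 -6.125
hole u,v [56.7  7.3] wh 7.25 6.75 bbox ctr 55.375 8.375
hole u,v [36.9 20.9] wh 15.5 8.5 bbox ctr 36.5 21.25
```

View pics/w5r.png

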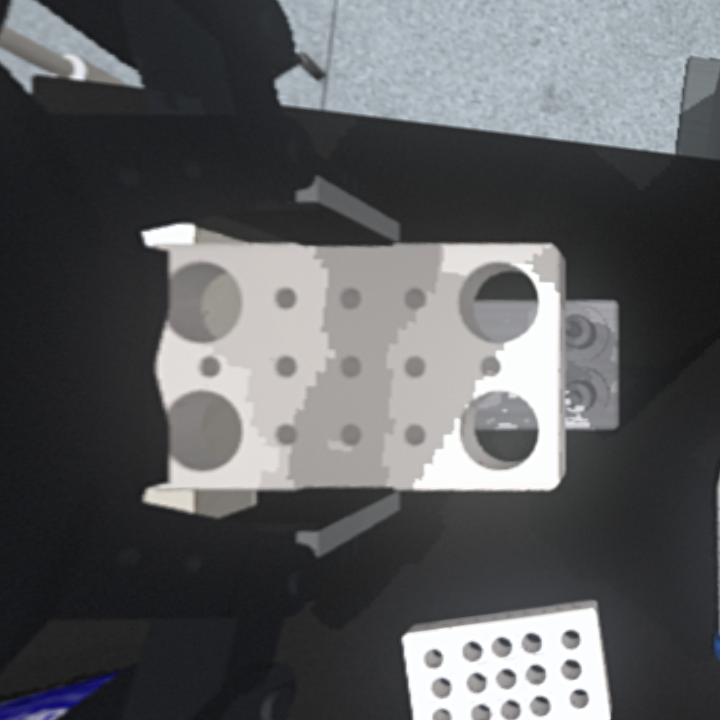

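Emit:
move_arm(
  deltas=[
    [-1, [0.006, 0, 0.12], 0],
    [-1, [0.006, 0, 0.12], 0],
    [-1, [0.006, 0, 0.12], 0],
    [-1, [0.006, 0, 0.12], 0],
    [-1, [0.006, 0, 0.12], 0],
  ],
)

```text
time: 5.35
tool_pos: [440.6, -252.9, 114.2]
eef_rot: [2.07, 2.363, 0.0]
ft_force: [0.9, -0.4, -0.2]
grip_width: 59.8
grip_force: 67.0
```

```bash
python3 - <<'E'
t=open('h.py').read()
t=t.replace("m=(A.min(2)<thr).astype(np.uint8);","g=cv2.GaussianBlur(A.min(2),(5,5),0);m=(cv2.adaptiveThreshold(g,255,0,cv2.THRESH_BINARY_INV,121,thr)>0).astype(np.uint8);")
open('h.py','w').write(t)
E
python3 - <<'E'
from h import *
s=state();p=s['tool_pos'];im=get_image('wrist');save(im,'w6');np.savez('w6.npz',**im)
go(440.3,-255.1,90,97.5,s)
holes(im,p,p[2]+12.6,1.5,4,15,half=50,fn='pics/w6r.png')
E
```

```text
now [ 440.6 -252.9  114.2] head 97.56 tiltz [ 5.e-04 -2.e-04 -1.e+00] F [ 0.9 -0.4 -0.2] w 59.8 t 5.35
  delta [-0.0071 -0.0021  0.0807] twist 0.0003
hole u,v [  0.3 -15.3] wh 5.5 5.75 bbox ctr 0.25 -15.375
hole u,v [ 16.3 -15.5] wh 5.25 5.75 bbox ctr 16.375 -15.375
hole u,v [-15.7 -15.5] wh 5.0 5.0 bbox ctr -15.75 -15.5
hole u,v [0.3 1.3] wh 6.0 6.25 bbox ctr 0.25 1.375
hole u,v [-15.6   1.3] wh 5.25 5.5 bbox ctr -15.625 1.25
hole u,v [16.4  1.4] wh 5.25 5.25 bbox ctr 16.375 1.375
hole u,v [35.4  1.4] wh 5.25 5.25 bbox ctr 35.375 1.375
hole u,v [-34.4   1.4] wh 3.75 4.25 bbox ctr -34.375 1.375
hole u,v [ 0.5 18.1] wh 5.0 5.5 bbox ctr 0.5 18.0
hole u,v [16.5 18.2] wh 5.5 5.75 bbox ctr 16.5 18.125
```

Emit:
move_arm(
  deltas=[
    [-1, [-0.0086, -0.0065, 0.06], 0],
    [-1, [-0.0086, -0.0065, 0.11], 0],
    [-1, [-0.0086, -0.0065, 0.11], 0],
    [-1, [-0.0086, -0.0065, 0.11], 0],
    [-1, [-0.0086, -0.0065, 0.11], 0],
  ],
)

```text
time: 5.82
tool_pos: [439.2, -256.3, 81.5]
eef_rot: [2.07, 2.361, 0.0]
ft_force: [-0.1, 0.5, -1.5]
grip_width: 60.1
grip_force: 67.0
```

```bash
python3 - <<'E'
from h import *
s=state();p=s['tool_pos'];im=get_image('wrist');save(im,'w7');np.savez('w7.npz',**im)
go(439.0,-255.7,70,97.5,s)
holes(im,p,p[2]+12.6,1.5,4,15,half=50,fn='pics/w7r.png')
W=pts(im);m=(W[...,2]<78)&(W[...,2]>50)&(abs(W[...,0]-p[0])<40)&(abs(W[...,1]-p[1])<60);print(m.sum(),W[m][:20].round(1))
a=cv2.imread('pics/w7r.png');cv2.imwrite('pics/w7r.png',cv2.resize(a,None,fx=1.4,fy=1.4))
E
```

```text
now [ 439.2 -256.3   81.5] head 97.52 tiltz [ 1.1e-03 -7.0e-04 -1.0e+00] F [-0.1  0.5 -1.5] w 60.1 t 5.82
  delta [ 0.0022 -0.0004  0.0383] twist 0.0001
hole u,v [  0.3 -15.4] wh 5.5 5.75 bbox ctr 0.25 -15.375
hole u,v [ 16.4 -15.5] wh 5.5 5.5 bbox ctr 16.5 -15.5
hole u,v [-15.7 -15.6] wh 5.0 5.0 bbox ctr -15.75 -15.5
hole u,v [0.3 1.2] wh 6.0 6.0 bbox ctr 0.25 1.25
hole u,v [-15.6   1.2] wh 5.25 5.5 bbox ctr -15.625 1.25
hole u,v [16.4  1.4] wh 5.0 5.25 bbox ctr 16.5 1.375
hole u,v [-34.4   1.4] wh 3.75 4.25 bbox ctr -34.375 1.375
hole u,v [35.4  1.3] wh 5.0 4.75 bbox ctr 35.5 1.375
hole u,v [ 0.5 17.9] wh 5.0 5.25 bbox ctr 0.5 17.875
hole u,v [16.4 18.2] wh 4.75 5.0 bbox ctr 16.375 18.25
147 [[ 415.9 -219.8   55.5]
 [ 416.8 -218.9   59.2]
 [ 417.5 -218.5   60.4]
 [ 418.2 -218.2   61.4]
 [ 452.1 -214.1   59.7]
 [ 452.8 -214.1   59.2]
 [ 416.1 -219.9   57.8]
 [ 416.9 -219.3   60.3]
 [ 417.6 -219.    61.4]
 [ 418.3 -218.5   62.9]
 [ 418.9 -218.5   62.8]
 [ 419.5 -218.3   63.2]
 [ 420.  -218.6   61.7]
 [ 450.  -214.2   63.5]
 [ 450.6 -214.3   62.9]
 [ 451.2 -214.2   62.9]
 [ 452.  -214.3   61.6]
 [ 452.9 -214.8   59. ]
 [ 453.8 -215.1   56.7]
 [ 416.4 -219.9   60.3]]
```

View pics/w7r.png

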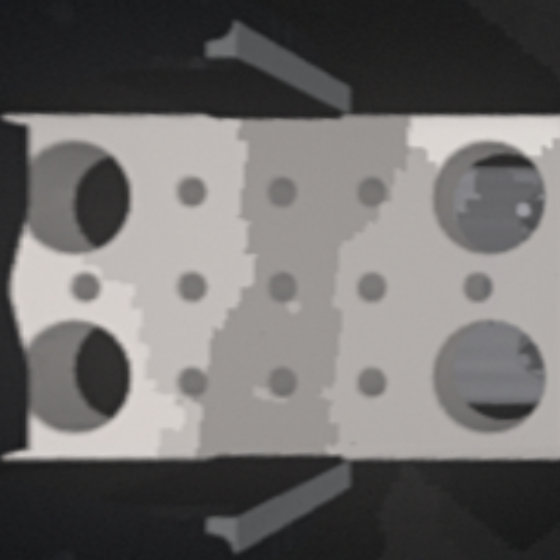

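Far noses at about (418,-219) and (452,-214) agree with the stand fit. Descending over the posts.

Emit:
move_arm(
  deltas=[
    [-1, [0.002, 0, 0.05], 0],
    [-1, [0.002, 0, 0.1], 0],
    [-1, [0.002, 0, 0.14], 0],
    [-1, [0.002, 0, 0.17], 0],
    [-1, [0.002, 0, 0.18], 0],
    [-1, [0.002, 0, 0.18], 0],
  ],
)

```text
time: 6.37
tool_pos: [438.2, -255.4, 25.9]
eef_rot: [-2.071, -2.361, 0.0]
ft_force: [-0.3, 0.1, -2.0]
grip_width: 59.9
grip_force: 67.0
```

```bash
python3 -c "
from h import *
go(439,-255.7,17.5,97.5)"
```

```text
now [ 438.2 -255.4   25.9] head 97.5 tiltz [-1.e-03  6.e-04 -1.e+00] F [-0.3  0.1 -2. ] w 59.9 t 6.37
  delta [-0.0014  0.0025  0.028 ] twist -0.0
```

No contact. Lowering to the seat and opening.

Emit:
move_arm(
  deltas=[
    [-1, [0, 0, 0.015], 0],
    [-1, [0, 0, 0.028], 0],
    [-1, [0, 0, 0.028], 0],
    [-1, [0, 0, 0.028], 0],
  ],
)

```text
time: 6.7
tool_pos: [438.5, -255.6, 18.1]
eef_rot: [2.071, 2.362, 0.0]
ft_force: [0.7, 0.7, -0.9]
grip_width: 60.0
grip_force: 67.0
```

Emit:
move_arm(
  deltas=[
    [0, [0, 0, 0], 0],
    [0.5, [0, 0, 0], 0],
    [1, [0, 0, 0], 0],
    [1, [0, 0, 0], 0],
    [1, [0, 0, 0], 0],
    [1, [0, 0, 0], 0],
  ],
)

```text
time: 7.2
tool_pos: [438.6, -255.6, 18.1]
eef_rot: [2.071, 2.362, 0.0]
ft_force: [0.0, -0.4, 0.7]
grip_width: 85.6
grip_force: 0.0
```

```bash
python3 -c "
from h import *
go(439,-255.7,200,97.5)"
```

```text
now [ 438.6 -255.6   18.1] head 97.5 tiltz [ 2.e-04 -1.e-04 -1.e+00] F [ 0.  -0.4  0.7] w 85.6 t 7.2
  delta [-6.000e-04  1.500e-03 -6.063e-01] twist -0.0
```

Rising, then across toward the short top plate.

Emit:
move_arm(
  deltas=[
    [1, [0, 0, -0.1], 0],
    [1, [0, 0, -0.3], 0],
    [1, [0, 0, -0.5], 0],
    [1, [0, 0, -0.7], 0],
    [1, [0, 0, -0.7], 0],
    [1, [0, 0, -0.7], 0],
    [1, [0, 0, -0.7], 0],
    [1, [0, 0, -0.7], 0],
  ],
)

```text
time: 7.87
tool_pos: [438.7, -255.7, 228.8]
eef_rot: [2.07, 2.36, 0.001]
ft_force: [-1.1, -0.7, 0.0]
grip_width: 85.5
grip_force: 0.0
```

```bash
python3 - <<'E'
from h import *
s=state();im=get_image('wrist');save(im,'w8');np.savez('w8.npz',**im)
fit(im,440,-255,30,104,62,thr=130)
W=pts(im);x=(W[...,0]-440.3);y=W[...,1]+255.1
m=(abs(x)<28)&(abs(y)<48)&(im['frame'].min(2)>150);A=np.c_[W[m][:,:2]-[440,-255],np.ones(m.sum())];print('plane',np.linalg.lstsq(A,W[m][:,2],rcond=None)[0],np.median(W[m][:,2]))
go(604,-238.5,231,105.5,s)
E
```

```text
fit [ 439.7 -251.1] head 97.57 resid% 17.4 rawsize [ 64.5 108. ]
plane [-2.32384753e-02  5.07485154e-02  3.35656899e+01] 30.20810618143081
now [ 438.7 -255.7  228.8] head 97.5 tiltz [ 0.0018 -0.0011 -1.    ] F [-1.1 -0.7  0. ] w 85.5 t 7.87
  delta [-0.0151  0.5538 -0.0063] twist -0.0445
```

Emit:
move_arm(
  deltas=[
    [1, [-0.015, 0.554, -0.006], -0.0445],
    [1, [-0.015, 0.554, -0.006], -0.0445],
    [1, [-0.015, 0.554, -0.006], -0.0445],
    [1, [-0.015, 0.554, -0.006], -0.0445],
    [1, [-0.015, 0.554, -0.006], -0.0445],
    [1, [-0.015, 0.554, -0.006], -0.0445],
    [1, [-0.015, 0.554, -0.006], -0.0445],
  ],
)

```text
time: 8.5
tool_pos: [602.4, -237.6, 227.0]
eef_rot: [-1.898, -2.497, 0.002]
ft_force: [-1.2, 0.3, -0.7]
grip_width: 85.2
grip_force: 0.0
```

```bash
cat >> h.py <<'E'
def plane(im,x,y,head,L,B,z,tol=4):
    W=pts(im);t=np.radians(head);dx,dy=W[...,0]-x,W[...,1]-y;u=dx*np.cos(t)+dy*np.sin(t);v=-dx*np.sin(t)+dy*np.cos(t)
    m=(abs(u)<L/2-6)&(abs(v)<B/2-6)&(abs(W[...,2]-z)<tol)
    for _ in range(3):
        c=np.linalg.lstsq(np.c_[u[m],v[m],np.ones(m.sum())],W[m][:,2],rcond=None)[0];r=abs(c[0]*u+c[1]*v+c[2]-W[...,2]);m&=(r<1.5)
    print('plane slopes u,v',np.round(c[:2],3),'z',round(c[2],2),'n',m.sum())
E
python3 - <<'E'
from h import *
im=dict(np.load('w8.npz'));plane(im,440.3,-255.1,97.5,104,62,30)
s=state();im=get_image('wrist')
x,y,h=fit(im,604.5,-238.3,12,104,62,thr=130)
go(x,y,-1,h,s)
E
```

```text
plane slopes u,v [-0.     0.003] z 30.18 n 1912
fit [ 607.  -238.2] head 105.3 resid% 2.1 rawsize [ 63.  104.8]
now [ 602.4 -237.6  227. ] head 105.54 tiltz [-0.0047  0.0018 -1.    ] F [-1.2  0.3 -0.7] w 85.2 t 8.5
  delta [-0.0081  0.0175  0.7599] twist 0.0013
```

Short bottom plate seated level (top at 30.2 mm). Going down on the short top plate.

Emit:
move_arm(
  deltas=[
    [1, [-0.009, 0.013, 0.6], 0.001],
    [1, [-0.009, 0.013, 0.6], 0.001],
    [1, [-0.009, 0.013, 0.6], 0.001],
    [1, [-0.009, 0.013, 0.6], 0.001],
    [1, [-0.009, 0.013, 0.6], 0.001],
    [1, [-0.009, 0.013, 0.6], 0.001],
    [1, [-0.009, 0.013, 0.6], 0.001],
  ],
)

```text
time: 9.13
tool_pos: [607.9, -240.2, 50.4]
eef_rot: [-1.906, -2.497, 0.0]
ft_force: [0.4, -0.1, 0.1]
grip_width: 85.2
grip_force: 0.0
```

```bash
python3 - <<'E'
from h import *
s=state();im=get_image('wrist')
x,y,h=fit(im,606,-238.3,12,104,62,thr=130)
go(x,y,0,h,s)
E
```

```text
fit [ 607.1 -237.7] head 105.01 resid% 2.0 rawsize [ 62.4 105.1]
now [ 607.9 -240.2   50.4] head 105.29 tiltz [-7.e-04  3.e-04 -1.e+00] F [ 0.4 -0.1  0.1] w 85.2 t 9.13
  delta [ 0.0088 -0.0003  0.1678] twist 0.0016
```

Emit:
move_arm(
  deltas=[
    [1, [0.0075, -0.0047, 0.08], 0.0016],
    [1, [0.0075, -0.0047, 0.14], 0.0016],
    [1, [0.0075, -0.0047, 0.166], 0.0016],
    [1, [0.0075, -0.0047, 0.166], 0.0016],
    [1, [0.0075, -0.0047, 0.166], 0.0016],
    [1, [0.0075, -0.0047, 0.166], 0.0016],
  ],
)

```text
time: 9.68
tool_pos: [607.8, -238.7, 2.1]
eef_rot: [1.91, 2.491, 0.001]
ft_force: [-0.4, 0.5, -1.1]
grip_width: 85.5
grip_force: 0.0
```

Emit:
move_arm(
  deltas=[
    [0.3, [0.0, 0, 0], 0],
    [0.3, [0, 0, 0], 0],
    [0, [0, 0, 0], 0],
    [0, [0, 0, 0], 0],
    [0, [0, 0, 0], 0],
    [-1, [0, 0, 0], 0],
    [-1, [0, 0, 0], 0],
    [-1, [0, 0, 0], 0],
  ],
)

```text
time: 10.35
tool_pos: [607.2, -238.4, 1.8]
eef_rot: [1.911, 2.492, 0.001]
ft_force: [-2.7, 1.3, 8.8]
grip_width: 59.9
grip_force: 63.4
```

Emit:
move_arm(
  deltas=[
    [-1, [0, 0, -0.03], 0],
    [-1, [0, 0, -0.15], 0],
    [-1, [0, 0, -0.3], 0],
    [-1, [0, 0, -0.45], 0],
    [-1, [0, 0, -0.45], 0],
    [-1, [0, 0, -0.45], 0],
    [-1, [0, 0, -0.45], 0],
  ],
)

```text
time: 10.93
tool_pos: [606.4, -238.1, 135.6]
eef_rot: [1.911, 2.492, 0.0]
ft_force: [-1.1, 0.4, -1.3]
grip_width: 60.0
grip_force: 65.1
```

```bash
python3 - <<'E'
from h import *
s=state();go(439.2,-255.7,130,97.5,s)
E
```

```text
now [ 606.4 -238.1  135.6] head 105.04 tiltz [ 9.e-04 -4.e-04 -1.e+00] F [-1.1  0.4 -1.3] w 60.0 t 10.93
  delta [ 0.0879 -0.5533  0.0182] twist 0.0419
```

Emit:
move_arm(
  deltas=[
    [-1, [0.088, -0.553, 0.0], 0.042],
    [-1, [0.088, -0.553, 0.0], 0.042],
    [-1, [0.088, -0.553, 0.0], 0.042],
    [-1, [0.088, -0.553, 0.0], 0.042],
    [-1, [0.088, -0.553, 0.0], 0.042],
    [-1, [0.088, -0.553, 0.0], 0.042],
    [-1, [0.088, -0.553, 0.0], 0.042],
    [-1, [0.088, -0.553, 0.0], 0.042],
  ],
)

```text
time: 11.6
tool_pos: [440.2, -255.8, 134.4]
eef_rot: [-2.071, -2.362, -0.0]
ft_force: [0.2, 0.5, -0.3]
grip_width: 59.8
grip_force: 65.1
```

```bash
python3 - <<'E'
from h import *
s=state();im=get_image('wrist');save(im,'w9');np.savez('w9.npz',**im);p=s['tool_pos']
go(439.2,-255.7,90,97.5,s)
W=pts(im);k=(abs(W[...,0]-p[0])<25)&(abs(W[...,1]-p[1])<40)&(im['frame'].min(2)>150)&(abs(W[...,2]-p[2]-12)<6);zt=np.median(W[...,2][k])-p[2];print('top z rel',zt)
holes(im,p,p[2]+zt,2.5,7.5,15,half=60,fn='pics/w9r.png')
E
```

```text
now [ 440.2 -255.8  134.4] head 97.5 tiltz [-1.e-04  1.e-04 -1.e+00] F [ 0.2  0.5 -0.3] w 59.8 t 11.6
  delta [ 0.0006 -0.0034  0.1481] twist 0.0
top z rel 10.414399697938308
hole u,v [-15.5 -15.5] wh 11.5 11.25 bbox ctr -15.5 -15.625
hole u,v [ 15.9 -16. ] wh 11.25 11.25 bbox ctr 16.625 -15.625
hole u,v [  0.8 -15.3] wh 11.5 10.75 bbox ctr 0.75 -15.375
hole u,v [-36.5 -14.7] wh 10.5 10.75 bbox ctr -36.25 -14.625
hole u,v [ 36.3 -16.1] wh 10.75 10.25 bbox ctr 37.375 -14.875
hole u,v [-34.2   1.2] wh 11.25 11.75 bbox ctr -34.125 1.125
hole u,v [34.3  0.2] wh 11.5 11.75 bbox ctr 35.0 0.875
hole u,v [-15.5   1.2] wh 11.5 11.5 bbox ctr -15.5 1.25
hole u,v [0.9 1.3] wh 11.75 11.5 bbox ctr 0.875 1.25
hole u,v [14.8  1.6] wh 8.75 11.75 bbox ctr 15.125 1.375
hole u,v [-36.1  17.2] wh 10.5 10.5 bbox ctr -36.0 17.25
hole u,v [37.1 18. ] wh 10.5 10.5 bbox ctr 37.5 17.25
hole u,v [-15.3  18. ] wh 11.75 11.25 bbox ctr -15.375 18.125
hole u,v [ 1.4 17.1] wh 11.25 10.0 bbox ctr 0.875 17.75
hole u,v [16.2 18.8] wh 11.5 11.5 bbox ctr 16.5 18.25
```

Emit:
move_arm(
  deltas=[
    [-1, [0, -0.0035, 0.08], 0],
    [-1, [0, -0.0035, 0.165], 0],
    [-1, [0, -0.0035, 0.165], 0],
    [-1, [0, -0.0035, 0.165], 0],
    [-1, [0, -0.0035, 0.165], 0],
    [-1, [0, -0.0035, 0.165], 0],
  ],
)

```text
time: 12.15
tool_pos: [439.4, -256.2, 86.6]
eef_rot: [2.07, 2.361, 0.001]
ft_force: [-0.2, -0.3, -0.0]
grip_width: 59.4
grip_force: 65.1
```

```bash
python3 - <<'E'
from h import *
s=state();go(439.15,-255.9,50,97.5,s);go(439.15,-255.9,43.7,97.5,s)
E
```

```text
now [ 439.4 -256.2   86.6] head 97.51 tiltz [ 0.0016 -0.001  -1.    ] F [-0.2 -0.3 -0. ] w 59.4 t 12.15
  delta [ 0.0011 -0.0008  0.122 ] twist 0.0
now [ 439.4 -256.2   86.6] head 97.51 tiltz [ 0.0016 -0.001  -1.    ] F [-0.2 -0.3 -0. ] w 59.4 t 12.15
  delta [ 0.0012 -0.0008  0.143 ] twist 0.0
```

Emit:
move_arm(
  deltas=[
    [-1, [0.001, 0, 0.03], 0],
    [-1, [0.001, 0, 0.06], 0],
    [-1, [0.001, 0, 0.085], 0],
    [-1, [0.001, 0, 0.105], 0],
    [-1, [0.001, 0, 0.12], 0],
    [-1, [0.001, 0, 0.12], 0],
    [-1, [0.001, 0, 0.12], 0],
  ],
)

```text
time: 12.73
tool_pos: [438.0, -255.4, 49.1]
eef_rot: [-2.071, -2.361, 0.0]
ft_force: [0.5, 0.6, -0.8]
grip_width: 59.3
grip_force: 65.2
```

Emit:
move_arm(
  deltas=[
    [-1, [0, 0, 0.01], 0],
    [-1, [0, 0, 0.017], 0],
    [-1, [0, 0, 0.02], 0],
    [-1, [0, 0, 0.02], 0],
  ],
)

```text
time: 13.07
tool_pos: [438.4, -255.6, 43.9]
eef_rot: [2.072, 2.361, 0.0]
ft_force: [0.4, -0.3, 2.6]
grip_width: 59.7
grip_force: 65.5
```

Light contact at the seat. Opening and rising.

Emit:
move_arm(
  deltas=[
    [0, [0, 0, 0], 0],
    [0.5, [0, 0, 0], 0],
    [1, [0, 0, 0], 0],
    [1, [0, 0, 0], 0],
    [1, [0, 0, 0], 0],
    [1, [0, 0, 0], 0],
  ],
)

```text
time: 13.57
tool_pos: [438.2, -255.5, 43.5]
eef_rot: [-2.072, -2.362, -0.0]
ft_force: [0.4, 0.2, -0.7]
grip_width: 85.6
grip_force: 0.0
```

Emit:
move_arm(
  deltas=[
    [1, [0, 0, -0.1], 0],
    [1, [0, 0, -0.3], 0],
    [1, [0, 0, -0.5], 0],
    [1, [0, 0, -0.62], 0],
    [1, [0, 0, -0.62], 0],
    [1, [0, 0, -0.62], 0],
    [1, [0, 0, -0.62], 0],
    [1, [0, 0, -0.62], 0],
  ],
)

```text
time: 14.23
tool_pos: [437.7, -255.1, 229.0]
eef_rot: [-2.071, -2.361, 0.0]
ft_force: [-0.0, 0.5, -0.1]
grip_width: 85.6
grip_force: 0.0
```

```bash
python3 - <<'E'
from h import *
s=state();im=get_image('wrist');save(im,'w10');np.savez('w10.npz',**im)
plane(im,440.3,-255.1,97.5,104,62,54)
fit(im,440,-255,54,104,62,thr=150)
go(458,259,231,78,s)
E
```

```text
plane slopes u,v [-0.001  0.   ] z 54.18 n 2103
fit [ 439.7 -252.7] head 97.6 resid% 5.3 rawsize [ 62.1 108.6]
now [ 437.7 -255.1  229. ] head 97.49 tiltz [-6.e-04  4.e-04 -1.e+00] F [-0.   0.5 -0.1] w 85.6 t 14.23
  delta [ 1.6904  0.2903 -0.0062] twist 0.1083
```

View pics/w10.png

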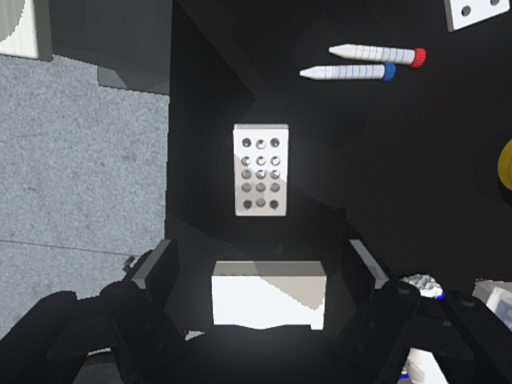

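The short top plate is at (262,170), seated at 54.2 mm and level. Now the long stand.

Emit:
move_arm(
  deltas=[
    [1, [0.98, 0.17, 0], 0.06],
    [1, [0.98, 0.17, 0], 0.06],
    [1, [0.98, 0.17, 0], 0.06],
    [1, [0.98, 0.17, 0], 0.06],
    [1, [0.98, 0.17, 0], 0.06],
    [1, [0.98, 0.17, 0], 0.06],
    [1, [0.98, 0.17, 0], 0.06],
    [1, [0.98, 0.17, 0], 0.06],
  ],
)

```text
time: 14.95
tool_pos: [449.2, 47.0, 227.8]
eef_rot: [-2.279, -2.158, 0.003]
ft_force: [-0.0, 0.2, 0.4]
grip_width: 85.5
grip_force: 0.0
```

```bash
python3 - <<'E'
from h import *
go(458,259,231,78)
E
```

```text
now [449.2  47.  227.8] head 86.87 tiltz [-0.0034  0.001  -1.    ] F [-0.   0.2  0.4] w 85.5 t 14.95
  delta [ 0.7072 -0.0094 -0.01  ] twist 0.0493
```

Emit:
move_arm(
  deltas=[
    [1, [0.707, -0.009, 0], 0.049],
    [1, [0.707, -0.009, 0], 0.049],
    [1, [0.707, -0.009, 0], 0.049],
    [1, [0.707, -0.009, 0], 0.049],
    [1, [0.707, -0.009, 0], 0.049],
    [1, [0.707, -0.009, 0], 0.049],
    [1, [0.707, -0.009, 0], 0.049],
    [1, [0.707, -0.009, 0], 0.049],
  ],
)

```text
time: 15.62
tool_pos: [459.1, 254.0, 227.8]
eef_rot: [-2.442, -1.976, 0.006]
ft_force: [0.5, -0.9, -0.2]
grip_width: 85.6
grip_force: 0.0
```

```bash
python3 - <<'E'
from h import *
s=state();im=get_image('wrist');save(im,'w11');np.savez('w11.npz',**im)
fit(im,458,259,12,150,70);fit(im,458,259,12,150,70,thr=80)
go(614,266,231,73.2,s)
E
```

```text
fit [460.2 260.2] head 77.97 resid% 5.0 rawsize [158.3  72.7]
fit [460.3 260.1] head 77.85 resid% 3.0 rawsize [156.3  71.4]
now [459.1 254.  227.8] head 77.95 tiltz [-0.003  -0.0021 -1.    ] F [ 0.5 -0.9 -0.2] w 85.6 t 15.62
  delta [ 0.1468  0.4965 -0.0123] twist 0.0264
```

Emit:
move_arm(
  deltas=[
    [1, [0.147, 0.497, 0], 0.026],
    [1, [0.147, 0.497, 0], 0.026],
    [1, [0.147, 0.497, 0], 0.026],
    [1, [0.147, 0.497, 0], 0.026],
    [1, [0.147, 0.497, 0], 0.026],
    [1, [0.147, 0.497, 0], 0.026],
    [1, [0.147, 0.497, 0], 0.026],
    [1, [0.147, 0.497, 0], 0.026],
  ],
)

```text
time: 16.33
tool_pos: [613.8, 265.0, 229.1]
eef_rot: [-2.523, -1.871, 0.003]
ft_force: [-0.6, 0.9, 0.7]
grip_width: 85.3
grip_force: 0.0
```

```bash
python3 - <<'E'
from h import *
s=state();im=get_image('wrist');save(im,'w12');np.savez('w12.npz',**im)
x,y,h=fit(im,614,266,12,142,62,thr=130)
fit(im,460,260,12,150,70,thr=70,half=95)
go(x-1.3,y,50,h,s)
E
```

```text
fit [616.3 266.6] head 73.44 resid% 2.3 rawsize [143.2  63.4]
fit [461.3 260.7] head 77.87 resid% 14.0 rawsize [182.2  84.5]
now [613.8 265.  229.1] head 73.13 tiltz [-1.8e-03 -7.0e-04 -1.0e+00] F [-0.6  0.9  0.7] w 85.3 t 16.33
  delta [0.0069 0.003  0.597 ] twist -0.0017
```

Emit:
move_arm(
  deltas=[
    [1, [0.006, 0.003, 0.6], -0.0017],
    [1, [0.006, 0.003, 0.6], -0.0017],
    [1, [0.006, 0.003, 0.6], -0.0017],
    [1, [0.006, 0.003, 0.6], -0.0017],
    [1, [0.006, 0.003, 0.6], -0.0017],
    [1, [0.006, 0.003, 0.6], -0.0017],
    [1, [0.006, 0.003, 0.6], -0.0017],
  ],
)

```text
time: 16.97
tool_pos: [616.6, 268.0, 50.4]
eef_rot: [2.517, 1.88, -0.0]
ft_force: [0.5, 0.4, 0.6]
grip_width: 85.5
grip_force: 0.0
```

```bash
python3 - <<'E'
from h import *
s=state();im=get_image('wrist')
x,y,h=fit(im,614,266,12,142,62,thr=130)
go(x-1.3,y,0.5,h,s)
E
```

```text
fit [616.3 267.1] head 73.46 resid% 1.8 rawsize [142.5  62. ]
now [616.6 268.   50.4] head 73.5 tiltz [-1.e-04 -0.e+00 -1.e+00] F [0.5 0.4 0.6] w 85.5 t 16.97
  delta [-0.0041 -0.004   0.1663] twist 0.0002
```

Emit:
move_arm(
  deltas=[
    [1, [-0.004, -0.004, 0.08], 0],
    [1, [-0.004, -0.004, 0.14], 0],
    [1, [-0.004, -0.004, 0.166], 0],
    [1, [-0.004, -0.004, 0.166], 0],
    [1, [-0.004, -0.004, 0.166], 0],
    [1, [-0.004, -0.004, 0.166], 0],
  ],
)

```text
time: 17.52
tool_pos: [616.4, 267.6, 1.8]
eef_rot: [2.517, 1.879, 0.005]
ft_force: [-0.1, 0.7, 0.7]
grip_width: 85.1
grip_force: 0.0
```

Emit:
move_arm(
  deltas=[
    [0.3, [0.0, 0, 0], 0],
    [0.3, [0, 0, 0], 0],
    [0, [0, 0, 0], 0],
    [0, [0, 0, 0], 0],
    [0, [0, 0, 0], 0],
    [-1, [0, 0, 0], 0],
    [-1, [0, 0, 0], 0],
    [-1, [0, 0, 0], 0],
  ],
)

```text
time: 18.18
tool_pos: [615.9, 267.3, 1.5]
eef_rot: [2.517, 1.879, 0.003]
ft_force: [-1.2, -0.7, 10.2]
grip_width: 59.7
grip_force: 63.7
```

Emit:
move_arm(
  deltas=[
    [-1, [0, 0, -0.03], 0],
    [-1, [0, 0, -0.15], 0],
    [-1, [0, 0, -0.3], 0],
    [-1, [0, 0, -0.45], 0],
    [-1, [0, 0, -0.45], 0],
    [-1, [0, 0, -0.45], 0],
    [-1, [0, 0, -0.45], 0],
  ],
)

```text
time: 18.77
tool_pos: [614.9, 266.9, 135.3]
eef_rot: [2.517, 1.879, 0.001]
ft_force: [-0.2, 0.9, -1.5]
grip_width: 60.0
grip_force: 65.3
```

```bash
python3 - <<'E'
from h import *
go(459,260,135,77.9)
E
```

```text
now [614.9 266.9 135.3] head 73.49 tiltz [ 8.e-04  4.e-04 -1.e+00] F [-0.2  0.9 -1.5] w 60.0 t 18.77
  delta [-0.1699 -0.4918  0.0006] twist -0.0245
```

Emit:
move_arm(
  deltas=[
    [-1, [-0.17, -0.492, 0], -0.0245],
    [-1, [-0.17, -0.492, 0], -0.0245],
    [-1, [-0.17, -0.492, 0], -0.0245],
    [-1, [-0.17, -0.492, 0], -0.0245],
    [-1, [-0.17, -0.492, 0], -0.0245],
    [-1, [-0.17, -0.492, 0], -0.0245],
    [-1, [-0.17, -0.492, 0], -0.0245],
    [-1, [-0.17, -0.492, 0], -0.0245],
  ],
)

```text
time: 19.43
tool_pos: [460.1, 260.2, 134.1]
eef_rot: [2.444, 1.974, -0.0]
ft_force: [0.3, 0.0, 0.2]
grip_width: 59.8
grip_force: 65.3
```

```bash
cat >> h.py <<'E'
def carry(n,sx,sy,hd,L,r0,r1,zs):
    s=state();im=get_image('wrist');save(im,n);np.savez(n+'.npz',**im);p=s['tool_pos']
    go(sx,sy,zs,hd,s)
    W=pts(im);k=(abs(W[...,0]-p[0])<25)&(abs(W[...,1]-p[1])<40)&(im['frame'].min(2)>150)&(abs(W[...,2]-p[2]-12)<6);zt=np.median(W[...,2][k])-p[2];print('top z rel',zt)
    holes(im,p,p[2]+zt,r0,r1,15,half=80,fn='pics/'+n+'r.png')
    # nose points
    t=np.radians(hd);dx,dy=W[...,0]-sx,W[...,1]-sy;u=dx*np.cos(t)+dy*np.sin(t);v=dx*np.sin(t)-dy*np.cos(t)
    for a in(-1,1):
        m=(abs(u-L)<12)&(abs(v-16*a)<12)&(W[...,2]>zs)&(W[...,2]<p[2]-3);print('nose n',m.sum(),'u,v',np.round([u[m].mean(),v[m].mean()],1) if m.any() else '')
E
python3 - <<'E'
from h import *
carry('w13',460.3,260.2,77.9,56,1.5,6,70)
E
```

```text
now [460.1 260.2 134.1] head 77.88 tiltz [ 0.e+00 -1.e-04 -1.e+00] F [0.3 0.  0.2] w 59.8 t 19.43
  delta [0.0003 0.0008 0.2138] twist -0.0001
top z rel 10.709601393537326
hole u,v [-16.3 -77.7] wh 4.5 5.75 bbox ctr -17.0 -77.125
hole u,v [-10.9 -13.6] wh 9.0 8.25 bbox ctr -10.75 -13.625
hole u,v [ 11.  -13.8] wh 7.75 8.0 bbox ctr 10.875 -13.75
hole u,v [ 32.9 -13.8] wh 8.75 8.5 bbox ctr 32.875 -13.75
hole u,v [33.  15.9] wh 8.5 8.5 bbox ctr 33.0 16.0
hole u,v [-32.8  16.2] wh 8.0 8.25 bbox ctr -32.75 16.125
hole u,v [-10.9  16.1] wh 9.0 8.25 bbox ctr -10.75 16.125
nose n 53 u,v [ 56.8 -16. ]
nose n 37 u,v [56.6 15.5]
```

View pics/w13r.png

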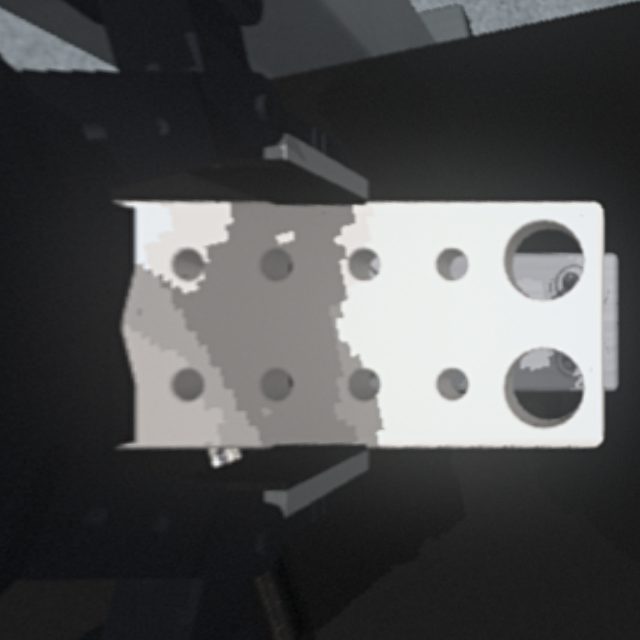

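The hole pattern is centred at u 0.1, v 1.2, and the noses visible through the far holes at (570,280) and (570,375) confirm the stand pose. Shifting 1 mm and descending.

Emit:
move_arm(
  deltas=[
    [-1, [0, -0.0035, 0.07], 0],
    [-1, [0, -0.0035, 0.13], 0],
    [-1, [0, -0.0035, 0.13], 0],
    [-1, [0, -0.0035, 0.13], 0],
    [-1, [0, -0.0035, 0.13], 0],
    [-1, [0, -0.0035, 0.13], 0],
  ],
)

```text
time: 19.98
tool_pos: [458.9, 260.6, 96.6]
eef_rot: [2.443, 1.974, 0.002]
ft_force: [-1.0, 0.4, -1.3]
grip_width: 59.3
grip_force: 65.3
```

```bash
python3 - <<'E'
from h import *
s=state();go(459.2,260.4,26,77.9,s)
E
```

```text
now [458.9 260.6  96.6] head 77.88 tiltz [ 1.4e-03  8.0e-04 -1.0e+00] F [-1.   0.4 -1.3] w 59.3 t 19.98
  delta [-0.0006  0.0007  0.2353] twist -0.0001
```

Emit:
move_arm(
  deltas=[
    [-1, [0, 0, 0.04], 0],
    [-1, [0, 0, 0.08], 0],
    [-1, [0, 0, 0.12], 0],
    [-1, [0, 0, 0.16], 0],
    [-1, [0, 0, 0.2], 0],
    [-1, [0, 0, 0.23], 0],
    [-1, [0, 0, 0.23], 0],
    [-1, [0, 0, 0.23], 0],
  ],
)

```text
time: 20.65
tool_pos: [457.5, 260.0, 25.8]
eef_rot: [-2.443, -1.975, 0.003]
ft_force: [0.0, 0.4, 0.1]
grip_width: 59.5
grip_force: 65.3
```

Emit:
move_arm(
  deltas=[
    [-1, [0, 0, 0.012], 0],
    [-1, [0, 0, 0.022], 0],
    [-1, [0, 0, 0.027], 0],
    [-1, [0, 0, 0.027], 0],
  ],
)

```text
time: 20.98
tool_pos: [458.4, 260.4, 19.5]
eef_rot: [2.443, 1.975, 0.001]
ft_force: [-1.4, -1.2, 6.4]
grip_width: 59.7
grip_force: 66.1
```

Emit:
move_arm(
  deltas=[
    [0, [0, 0, 0], 0],
    [0.5, [0, 0, 0], 0],
    [1, [0, 0, 0], 0],
    [1, [0, 0, 0], 0],
    [1, [0, 0, 0], 0],
    [1, [0, 0, 0], 0],
  ],
)

```text
time: 21.48
tool_pos: [458.0, 260.2, 18.6]
eef_rot: [-2.443, -1.975, -0.0]
ft_force: [-0.1, 0.2, 0.5]
grip_width: 85.8
grip_force: 0.0
```

Emit:
move_arm(
  deltas=[
    [1, [0, 0, -0.1], 0],
    [1, [0, 0, -0.3], 0],
    [1, [0, 0, -0.5], 0],
    [1, [0, 0, -0.7], 0],
    [1, [0, 0, -0.7], 0],
    [1, [0, 0, -0.7], 0],
    [1, [0, 0, -0.7], 0],
    [1, [0, 0, -0.7], 0],
  ],
)

```text
time: 22.15
tool_pos: [458.2, 260.3, 229.3]
eef_rot: [2.443, 1.975, 0.003]
ft_force: [-0.3, 1.1, -0.2]
grip_width: 85.3
grip_force: 0.0
```

```bash
python3 - <<'E'
from h import *
s=state();im=get_image('wrist');save(im,'w14');np.savez('w14.npz',**im)
plane(im,460.3,260.2,77.9,142,62,30)
go(634,9,231,116.7,s)
E
```

```text
plane slopes u,v [-0.001 -0.001] z 30.15 n 2920
now [458.2 260.3 229.3] head 77.89 tiltz [ 0.0017  0.001  -1.    ] F [-0.3  1.1 -0.2] w 85.3 t 22.15
  delta [-0.6963  0.7486 -0.0053] twist -0.2156
```

Long bottom plate seated level at 30.15 mm. On to the long top plate.

Emit:
move_arm(
  deltas=[
    [1, [-0.696, 0.748, 0], -0.215],
    [1, [-0.696, 0.748, 0], -0.215],
    [1, [-0.696, 0.748, 0], -0.215],
    [1, [-0.696, 0.748, 0], -0.215],
    [1, [-0.696, 0.748, 0], -0.215],
    [1, [-0.696, 0.748, 0], -0.215],
    [1, [-0.696, 0.748, 0], -0.215],
    [1, [-0.696, 0.748, 0], -0.215],
  ],
)

```text
time: 22.87
tool_pos: [634.0, 6.0, 225.8]
eef_rot: [-1.65, -2.67, 0.004]
ft_force: [0.1, 0.1, 0.0]
grip_width: 85.7
grip_force: 0.0
```

```bash
python3 - <<'E'
from h import *
s=state();im=get_image('wrist')
x,y,h=fit(im,634,9,12,142,62,thr=130)
go(x-1.2,y,120,h,s)
E
```

```text
fit [635.6  10.5] head 116.93 resid% 2.3 rawsize [ 63.4 143. ]
now [634.    6.  225.8] head 116.55 tiltz [-3.7e-03 -5.0e-04 -1.0e+00] F [0.1 0.1 0. ] w 85.7 t 22.87
  delta [0.0121 0.0093 0.3526] twist -0.0021
```

Emit:
move_arm(
  deltas=[
    [1, [0.01, 0.006, 0.59], -0.002],
    [1, [0.01, 0.006, 0.59], -0.002],
    [1, [0.01, 0.006, 0.59], -0.002],
    [1, [0.01, 0.006, 0.59], -0.002],
    [1, [0.01, 0.006, 0.59], -0.002],
    [1, [0.01, 0.006, 0.59], -0.002],
    [1, [0.01, 0.006, 0.59], -0.002],
  ],
)

```text
time: 23.5
tool_pos: [633.5, 12.7, 51.2]
eef_rot: [-1.641, -2.677, 0.002]
ft_force: [-0.3, -0.9, -0.5]
grip_width: 85.3
grip_force: 0.0
```

```bash
python3 - <<'E'
from h import *
s=state();im=get_image('wrist')
x,y,h=fit(im,634,9,12,142,62,thr=130)
go(x-1.1,y-.5,0.5,h,s)
E
```

```text
fit [635.5  11. ] head 116.85 resid% 1.6 rawsize [ 62.1 142.2]
now [633.5  12.7  51.2] head 116.97 tiltz [-0.0019  0.     -1.    ] F [-0.3 -0.9 -0.5] w 85.3 t 23.5
  delta [-0.0078 -0.0005  0.1689] twist 0.0006
```

Emit:
move_arm(
  deltas=[
    [1, [-0.0078, 0, 0.08], 0],
    [1, [-0.0078, 0, 0.14], 0],
    [1, [-0.0078, 0, 0.168], 0],
    [1, [-0.0078, 0, 0.168], 0],
    [1, [-0.0078, 0, 0.168], 0],
    [1, [-0.0078, 0, 0.168], 0],
  ],
)

```text
time: 24.05
tool_pos: [636.3, 10.5, 3.1]
eef_rot: [1.641, 2.676, 0.002]
ft_force: [0.6, 0.6, -0.4]
grip_width: 85.4
grip_force: 0.0
```

Emit:
move_arm(
  deltas=[
    [0.3, [0.0, 0, 0], 0],
    [0.3, [0, 0, 0], 0],
    [0, [0, 0, 0], 0],
    [0, [0, 0, 0], 0],
    [0, [0, 0, 0], 0],
    [-1, [0, 0, 0], 0],
    [-1, [0, 0, 0], 0],
    [-1, [0, 0, 0], 0],
  ],
)

```text
time: 24.72
tool_pos: [635.7, 10.4, 3.0]
eef_rot: [1.642, 2.677, 0.001]
ft_force: [-2.5, 0.5, 10.6]
grip_width: 59.7
grip_force: 62.3
```

Emit:
move_arm(
  deltas=[
    [-1, [0, 0, -0.03], 0],
    [-1, [0, 0, -0.15], 0],
    [-1, [0, 0, -0.3], 0],
    [-1, [0, 0, -0.45], 0],
    [-1, [0, 0, -0.48], 0],
    [-1, [0, 0, -0.48], 0],
    [-1, [0, 0, -0.48], 0],
  ],
)

```text
time: 25.3
tool_pos: [635.5, 10.5, 146.8]
eef_rot: [1.641, 2.676, 0.002]
ft_force: [0.0, 0.0, -1.8]
grip_width: 59.3
grip_force: 65.1
```

```bash
python3 - <<'E'
from h import *
go(459,260,145,77.9)
E
```

```text
now [635.5  10.5 146.8] head 116.96 tiltz [ 0.0028 -0.     -1.    ] F [ 0.   0.  -1.8] w 59.3 t 25.3
  delta [ 1.0082 -0.1473  0.0045] twist 0.217
```

Emit:
move_arm(
  deltas=[
    [-1, [0.99, -0.147, 0], 0.217],
    [-1, [0.99, -0.147, 0], 0.217],
    [-1, [0.99, -0.147, 0], 0.217],
    [-1, [0.99, -0.147, 0], 0.217],
    [-1, [0.99, -0.147, 0], 0.217],
    [-1, [0.99, -0.147, 0], 0.217],
    [-1, [0.99, -0.147, 0], 0.217],
    [-1, [0.99, -0.147, 0], 0.217],
  ],
)

```text
time: 25.97
tool_pos: [456.5, 257.4, 143.3]
eef_rot: [-2.44, -1.976, 0.007]
ft_force: [-1.7, -0.6, -0.6]
grip_width: 59.3
grip_force: 65.0
```

```bash
python3 - <<'E'
from h import *
go(459.2,260.4,145,77.9)
E
```

```text
now [456.5 257.4 143.3] head 78.01 tiltz [-0.0048 -0.0015 -1.    ] F [-1.7 -0.6 -0.6] w 59.3 t 25.97
  delta [ 0.0117  0.0066 -0.0059] twist 0.0006
```

Emit:
move_arm(
  deltas=[
    [-1, [0.01, 0, 0], 0],
    [-1, [0.01, 0, 0], 0],
    [-1, [0.01, 0, 0], 0],
    [-1, [0.01, 0, 0], 0],
  ],
)

```text
time: 26.3
tool_pos: [462.1, 257.0, 144.6]
eef_rot: [2.444, 1.973, -0.002]
ft_force: [0.7, -0.0, 0.2]
grip_width: 59.4
grip_force: 65.0
```

```bash
python3 - <<'E'
from h import *
carry('w15',460.3,260.2,77.9,56,3,10,73)
E
```

```text
now [462.1 257.  144.6] head 77.83 tiltz [-8.e-04 -7.e-04 -1.e+00] F [ 0.7 -0.   0.2] w 59.4 t 26.3
  delta [ 0.0092 -0.0079  0.2387] twist -0.0004
top z rel 9.131616030638583
hole u,v [-72.1 -77.8] wh 13.25 6.5 bbox ctr -73.375 -76.75
hole u,v [-57.3 -77.3] wh 13.75 8.0 bbox ctr -58.625 -76.0
hole u,v [ 32.  -15.4] wh 16.25 17.0 bbox ctr 33.875 -13.75
hole u,v [-31.1 -13.7] wh 16.5 17.25 bbox ctr -31.0 -13.375
hole u,v [ 10.1 -13.3] wh 17.0 18.25 bbox ctr 11.5 -12.875
hole u,v [ -7.9 -12.4] wh 16.75 14.75 bbox ctr -9.125 -12.875
hole u,v [ 55.6 -16.4] wh 10.5 11.25 bbox ctr 56.75 -14.875
hole u,v [-31.2  15.9] wh 16.25 16.25 bbox ctr -31.125 15.875
hole u,v [12.4 16.1] wh 16.75 16.75 bbox ctr 12.375 16.125
hole u,v [34.4 16.2] wh 17.0 16.75 bbox ctr 34.5 15.875
hole u,v [-6.7 14.9] wh 13.25 14.75 bbox ctr -7.625 15.375
hole u,v [57.2 16.9] wh 11.0 11.0 bbox ctr 57.25 17.0
nose n 2 u,v [ 49.2 -12.6]
nose n 0 u,v
```

View pics/w15r.png

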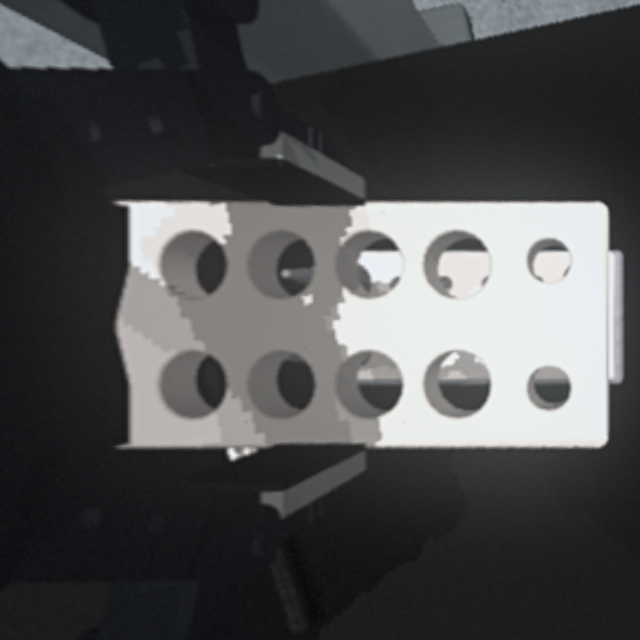

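Plate offset in the hand is u 1.4, v 1.1 (far corner holes at (550,261) and (550,387)). Correcting and lowering to just above the noses.

Emit:
move_arm(
  deltas=[
    [-1, [0.0044, -0.012, 0.08], 0],
    [-1, [0.0044, -0.012, 0.155], 0],
    [-1, [0.0044, -0.012, 0.155], 0],
    [-1, [0.0044, -0.012, 0.155], 0],
    [-1, [0.0044, -0.012, 0.155], 0],
    [-1, [0.0044, -0.012, 0.155], 0],
  ],
)

```text
time: 26.85
tool_pos: [459.5, 260.2, 99.9]
eef_rot: [2.444, 1.974, 0.003]
ft_force: [-0.7, -1.1, -0.0]
grip_width: 59.3
grip_force: 65.0
```

```bash
python3 - <<'E'
from h import *
s=state();go(458.9,259.05,63,77.9,s)
E
```

```text
now [459.5 260.2  99.9] head 77.86 tiltz [ 1.7e-03  9.0e-04 -1.0e+00] F [-0.7 -1.1 -0. ] w 59.3 t 26.85
  delta [-0.0043 -0.0012  0.1229] twist -0.0002
```

Emit:
move_arm(
  deltas=[
    [-1, [-0.004, 0, 0.02], 0],
    [-1, [-0.004, 0, 0.02], 0],
    [-1, [-0.004, 0, 0.02], 0],
    [-1, [-0.004, 0, 0.02], 0],
  ],
)

```text
time: 27.18
tool_pos: [458.2, 259.0, 92.9]
eef_rot: [2.443, 1.975, 0.0]
ft_force: [-0.1, -0.3, -0.8]
grip_width: 59.2
grip_force: 65.0
```

```bash
python3 - <<'E'
from h import *
carry('w16',460.3,260.2,77.9,56,3,10,73)
go(458.9,259.05,63,77.9)
E
```

```text
now [458.2 259.   92.9] head 77.9 tiltz [ 2.e-04  1.e-04 -1.e+00] F [-0.1 -0.3 -0.8] w 59.2 t 27.18
  delta [0.0053 0.0061 0.0664] twist -0.0
top z rel 9.153768216199595
hole u,v [-74.  -77.7] wh 10.75 6.5 bbox ctr -74.625 -76.75
hole u,v [ 32.5 -13.1] wh 15.75 17.0 bbox ctr 33.625 -13.75
hole u,v [-31.1 -13.7] wh 16.25 17.25 bbox ctr -31.125 -13.375
hole u,v [ 11.1 -13. ] wh 19.5 18.5 bbox ctr 11.0 -12.5
hole u,v [-10.8 -11.7] wh 15.5 15.5 bbox ctr -10.25 -13.0
hole u,v [ 54.9 -16.6] wh 10.0 10.25 bbox ctr 56.5 -15.125
hole u,v [ 59.4 -12.4] wh 7.5 7.0 bbox ctr 59.0 -12.5
hole u,v [-31.3  15.9] wh 16.25 16.25 bbox ctr -31.375 15.875
hole u,v [-10.5  13.5] wh 15.0 12.5 bbox ctr -10.25 14.0
hole u,v [33.7 15.5] wh 17.0 16.75 bbox ctr 34.25 15.875
hole u,v [57.2 16.9] wh 11.25 11.25 bbox ctr 57.125 16.875
nose n 53 u,v [ 56.2 -16.5]
nose n 54 u,v [56.6 15.4]
now [458.2 259.1  92.9] head 77.9 tiltz [ 3.e-04  2.e-04 -1.e+00] F [ 0.3 -0.3 -1. ] w 59.4 t 27.23
  delta [0.0004 0.0022 0.0997] twist -0.0
```

Noses in view agree within 0.5 mm with the current pose. Descending.

Emit:
move_arm(
  deltas=[
    [-1, [0, 0.001, 0.02], 0],
    [-1, [0, 0.001, 0.04], 0],
    [-1, [0, 0.001, 0.06], 0],
    [-1, [0, 0.001, 0.08], 0],
    [-1, [0, 0.001, 0.1], 0],
    [-1, [0, 0.001, 0.1], 0],
    [-1, [0, 0.001, 0.1], 0],
  ],
)

```text
time: 27.82
tool_pos: [458.1, 258.7, 62.1]
eef_rot: [-2.443, -1.975, 0.002]
ft_force: [-0.0, 0.3, -0.7]
grip_width: 59.2
grip_force: 65.1
```

Emit:
move_arm(
  deltas=[
    [-1, [0, 0, 0.01], 0],
    [-1, [0, 0, 0.017], 0],
    [-1, [0, 0, 0.02], 0],
    [-1, [0, 0, 0.021], 0],
    [-1, [0, 0, 0.021], 0],
  ],
)

```text
time: 28.23
tool_pos: [458.6, 259.0, 57.1]
eef_rot: [2.443, 1.975, 0.001]
ft_force: [-1.6, -1.3, 5.5]
grip_width: 59.1
grip_force: 65.9
```

Emit:
move_arm(
  deltas=[
    [0, [0, 0, 0], 0],
    [0.5, [0, 0, 0], 0],
    [1, [0, 0, 0], 0],
    [1, [0, 0, 0], 0],
    [1, [0, 0, 0], 0],
    [1, [0, 0, 0], 0],
  ],
)

```text
time: 28.73
tool_pos: [458.4, 258.9, 56.4]
eef_rot: [-2.443, -1.975, 0.0]
ft_force: [0.8, -0.2, -0.7]
grip_width: 85.1
grip_force: 0.0
```

Emit:
move_arm(
  deltas=[
    [1, [0, 0, -0.1], 0],
    [1, [0, 0, -0.3], 0],
    [1, [0, 0, -0.5], 0],
    [1, [0, 0, -0.6], 0],
    [1, [0, 0, -0.6], 0],
    [1, [0, 0, -0.6], 0],
    [1, [0, 0, -0.6], 0],
    [1, [0, 0, -0.6], 0],
  ],
)

```text
time: 29.4
tool_pos: [457.8, 258.6, 235.6]
eef_rot: [-2.443, -1.975, 0.002]
ft_force: [-0.3, 0.0, -0.0]
grip_width: 85.3
grip_force: 0.0
```

```bash
python3 - <<'E'
from h import *
s=state();im=get_image('wrist');save(im,'w17')
plane(im,460.3,260.2,77.9,142,62,66);fit(im,460,260,66,142,62,thr=150)
t=get_image('top');save(t,'top1')
plane(t,438,-256,97.5,104,62,54,6);plane(t,458,259,77.9,142,62,66,6)
a=cv2.resize(im['frame'][:,:,::-1],(512,384));b=cv2.resize(t['frame'][130:230,200:440,::-1],None,fx=2.13,fy=2.13);b=cv2.resize(b,(512,213));cv2.imwrite('pics/fin.png',np.vstack([a,b]))
print(s['time'],s['ft_force'])
E
```

```text
plane slopes u,v [-0.001 -0.001] z 66.18 n 3139
fit [460.4 260.4] head 77.75 resid% 4.0 rawsize [146.5  63. ]
plane slopes u,v [0.005 0.01 ] z 54.03 n 130
plane slopes u,v [-0.059  0.053] z 62.87 n 38
29.4 [-0.26151499  0.01177716 -0.01812328]
```

View pics/fin.png

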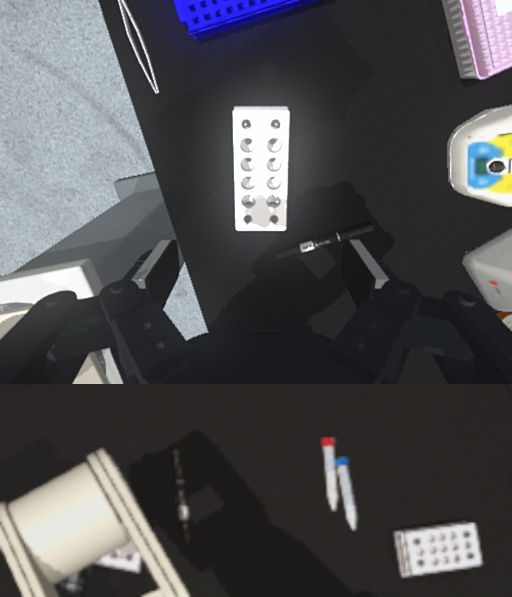

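The long top plate, at (261,168), is seated at 66.2 mm and level. The short stand, at lower right, is complete, and the gripper is clear of everything.

```bash
python3 -c "
from h import *
print(hand_in())"
```

```text
the job is handed in; nothing more can be done
None
```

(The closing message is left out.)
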